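# Address and close the extractor receiver

### The job

Set the third address rocker of the dust-extractor receiver, counting from the end with the two cable entries, to on: reach in with the yellow-handled stylus from the wooden tool block and push that rocker's raised half down, never with the fingers, leaving the other three rockers as they are. Stand the stylus back in the hole of the block it came from, then put the grey cover on the receiver and press it straight down until all four clip arms have snapped under the rim and it sits fully home; a firm thumb push is enough and the housing gives on its rubber mounts, so do not force it and do not disturb the other tools on the bench. Let go when done.

Things in the scene. Friction and masses are not known exactly. Their poses are not given: they have to be found in the camera images.
- receiver: The receiver: a fixed plywood board, 190 (x) x 104 (y) mm, carrying on four black rubber buffers an open-topped light grey plastic housing, 112 (x) x 68 (y) x 46 mm high, walls 3 mm, inner opening 106 x 62 mm. Origin at the centre of the board's underside, on the bench; x runs along the housing to the end with the two dark cable entries, y across to the green terminal strip, z up.
- rim (a point): Centre of the housing's open top, in the plane of its rim, 78 mm above the bench at rest; axes as receiver. Sinks with the housing. Along both short ends the rim is a wedge, growing from 56 mm off the centre at the top to 59.5 mm at 7 mm below; its flat underside, 8 mm below the top, is what the cover's clips catch. All parts inside lie at least 17 mm below the rim.
- housing (a joint): How far (m) the housing has sunk on its rubber buffers: 0 at rest, at most 0.010. It starts to sink at about 3 N of push from above, then gives 1 mm for each 3 N (about 7 mm at 24 N), and springs back when let go. At the force that snaps the cover on it is 2 to 5 mm down, so the rim's height at rest does not tell how far to push the cover; feel for it.
- cover: Loose light grey cover, about 0.12 kg: plate 119 (x) x 70 (y) x 10 mm, in the middle of its top a raised block 56 (x) x 34 (y) x 22 mm to hold it by, across the 34 mm. Origin at the centre of the plate's underside, z up. At the start it stands right way up on its clip arms, origin 15 mm above the bench. Home: origin at rim, x along the rim's x, either way round (180 degrees) is right.
- cover_grip (a point): Centre of the top of the cover's raised block, 32 mm above the cover's origin. Two low beads under the cover, rounded, 4.5 mm deep, enter between the housing's long walls with 1.3 mm to spare on each side.
- clip1 (a joint): Outward swing (rad) of one of the cover's four dark sprung clip arms, 14 mm wide, hanging 15 mm below the plate at x = +-62, y = +-20 mm, each with an inward hook. 0 at rest. Set down loosely on the receiver, the hooks rest on the rim's wedges with the cover's origin about 7 mm above rim.
- clip2 (a joint): The second clip arm, likewise. As the cover is pressed on, the arms swing out to about 0.15 and the resistance rises to some 10 to 16 N (friction differs from day to day); it drops as the hooks snap under the rim, 1 mm before home, and the arms return to 0; then the plate lands hard on the rim.
- clip3 (a joint): The third clip arm, likewise. A push of 22 to 28 N in all on the middle of the cover always brings it home; 45 N between cover and receiver is too much.
- clip4 (a joint): The fourth clip arm, likewise.
- stylus: Setting stylus, 35 g, 120 mm long: black round shaft 5 mm thick, 62 mm long, below a yellow handle 16 x 16 mm square and 58 mm long. Stands upright in one of the tool block's three holes (which one differs), the handle's shoulder on the block's top. Origin at the very tip of the shaft, z towards the handle, x and y square to the handle's faces and along the block's.
- stylus_grip (a point): Middle of the stylus handle, 91 mm above the tip.
- block: Fixed light wooden tool block, 150 (x) x 52 (y) x 70 mm high, origin at the centre of its underside. Three upright through holes of 12 mm diameter with a 2 mm chamfer, at x = -48, 0 and +48 mm on its middle line; stylus, screwdriver and centre punch stand in them, so take hold across the block (along its y).
- rocker1 (a joint): Rocker nearest the cable entries (rad): off near -0.28, on near +0.28. Starts off and stays off. The four white rockers lie in a row along the housing's x, 13 mm apart, each 10 mm wide (x) and 19 mm long (y). On: the half towards the terminal strip (+y, red dot) is pressed in. A rocker needs about 2 to 3 N on its raised half and stays where it is left.
- rocker2 (a joint): Second rocker from the cable entries, same values. Starts on and stays on.
- rocker3 (a joint): Third rocker from the cable entries, same values: the one to set. Starts off (near -0.28), so its red-dot half stands raised; that half travels about 3.5 mm.
- rocker4 (a joint): Fourth rocker from the cable entries, same values. Starts off and stays off.
- rocker3_on_end (a point): Point on the top of the third rocker's red-dot half, 6 mm from its pivot, where to push; about 19 mm below the rim while off. Moves with the rocker.
- driver: Loose screwdriver with a round blue handle, 112 mm long, standing in the tool block. Leave alone.
- punch: Loose dark steel centre punch, 90 mm long, standing in the tool block. Leave alone.
- spare_lid: Small black lid of another box, 80 x 50 x 16 mm, lying on the bench. Leave alone.
- tape: Blue roll of tape, 90 mm across, 25 mm high. Leave alone.
- offcut: Wood offcut 160 x 38 x 22 mm. Leave alone.
- oil: White plastic bottle with a red cap, 48 mm across, 130 mm high. Leave alone.
- caliper_case: Grey flat case, 200 x 70 x 22 mm. Leave alone.
Things that resemble listed ones, but are neither listed nor needed, are in the scene too. What is shaped like the cover but purple or turquoise is not meant.

How it is judged:
By the outcome, as a careful person would: the job done as asked, in the order asked, and still so for the second after the job is handed in, with the robot touching nothing.
It also fails if it takes over 54 s, if anything falls off the work surface, if the arm or the gripper's body presses on something with over 40 N, if the wrist force passes 120 N, or if a joint passes its speed limit or range.

### The arm

A 7-joint arm with a two-finger parallel gripper is mounted at the origin on the work surface. World frame = base frame: x ahead of the robot, y to its left, z up, the work surface at z = 0. Lengths are in m, angles in rad, forces in N, time in s.
With the tool pointing down it reaches from about 0.425 to 0.925 m from the base axis. Payload 6.8 kg.
Tool frame: the origin (TCP) lies midway between the tips of the shut fingers; the grasp point (between the pads) lies 19 mm behind it; z points along the fingers, y is the direction in which the jaws open and shut (so a half turn about z gives the same grasp; the last joint's range is limited). The gripper opens to 85 mm and grips with 20 to 120 N. Pads are 22 mm wide; open, the fingers measure 114 mm over their backs; the gripper's body (76 mm by 85 mm) begins 54 mm behind the grasp point. The pads swing forward as they close: fully open they stand 13 mm farther back than shut.
Start: joints at [1.146, 0.477, 0.022, 1.555, -0.011, 1.109, -0.083], TCP at [0.21, -0.641, 0.231] pointing down, gripper open.
Joint ranges: [-2.96, 2.96], [-0.34, 2.1], [-1.41, 1.46], [0.24, 2.44], [-1.37, 4.51], [0.17, 1.92], [-2.96, 2.96]. Speed limits (rad/s): [2.39, 2.39, 3.14, 3.14, 3.14, 3.14, 3.14].

### API

Orientations are given as a unit quaternion [w, x, y, z].
In Python, from station import bot, vision gives the robot as it stands.
- The arm moves only by the tool move_arm, never from a script. Its argument "increments" is text: rows parted by semicolons, each of 7 numbers parted by spaces: the opening, from 0 (shut) to 1 (fully open), then the shift along the world's x, y, z in mm, then the turn, a rotation vector about the world's x, y, z in rad. In form: grip x y z rx ry rz; .... A call has exactly 8 rows; each row shifts and turns the commanded pose from where the row before left it; what a row does not reach is not made up. A row lasts 1/8 s, in which the tool goes at most 62.5 mm and 10.7 degrees, less where a joint would pass 70% of its speed; a pose out of reach is approached as far as the arm can. A call with a gripper value outside its range is refused whole. The fingers move at their own pace and stop on an object; "newtons" is the grip in N (left out, the last holds). Time passes only in rows, so rows that do not move let the fingers close, or fill a call up. It gives the time, the measured TCP pose, the force and the opening at its end, in the units of the state.
- bot.get_obs(): the state, without advancing time (a new reading comes with each control period).
- vision.read_camera(name): name is "scene" or "top" or "wrist"; returns (picture, depth): 480x640x3 uint8, red, green, blue; 480x640 float32, m along the optical axis (not along the pixel's ray), 0 where there is no reading.
- vision.calibration(name): a dict with "fx", "fy", "cx", "cy" (pixels), "R" (3x3) and "t" (3): a world point X has camera coordinates R X + t; the wrist camera has in their place "hand_eye" (4x4, takes a point from camera to tool coordinates, whose origin is the TCP and whose axes are the flange's). Camera axes: x right, y down, z forward; pixel columns grow to the right and rows downward; lengths in m; the calibration is good to about 2 mm. The wrist camera is an equidistant fisheye: a pixel r from the principal point sees the ray r / f radians off the axis. A picture is of the moment at which its call begins: read the wrist's pose just before it. calibration takes no time and is no camera call.
- bot.hand_in(): hands the job in, once; it reports no verdict.
The state is a dict: "t": time; "q": joint angles; "joint_vel": joint speeds; "joint_torque": joint torques, N m; "eef_pos": TCP position; "tool_rot": TCP orientation; "contact_force": force on the tool from outside, world axes, zero at the start; "torque": the same for the moment, N m; "gripper_width": opening from 0.0 (shut) to 1.0 (fully open).
Only numpy, scipy, OpenCV 4.12 (cv2) and the standard library are available. Lean on these libraries where they do the work, as an engineer would, in place of code of your own. Each camera call takes 0.05 s, during which the arm holds its last target.

## Working session

There is one attempt and no reset: what is moved stays moved. The work goes in short steps, Python scripts to look and compute and a tool call to move; the robot and the scene stay as the last step left them, time stands still between calls to the robot, and variables do not carry over. Pictures are saved under pics/ and viewed, and the job is handed in when it is done.

Besides the shell and the picture viewer there is one more tool, called after "Request:" as name(argument=value, ...) on one line, values as JSON. move_arm: Moves the arm, as the interface text tells. Its arguments: {"type":"object","properties":{"increments":{"type":"string"},"newtons":{"type":"number"}},"required":["increments"]}

```bash
ls; mkdir -p pics; python3 - <<'E'
from station import bot, vision
import cv2,numpy as np
o=bot.get_obs(); print(o)
for n in ("scene","top","wrist"):
    p,d=vision.read_camera(n); cv2.imwrite(f"pics/{n}0.png",p[:,:,::-1]); np.savez(f"{n}0.npz",p=p,d=d)
    print(n,vision.calibration(n))
E
```

```text
pics
{'t': 0.0, 'q': array([ 1.14591303,  0.47778098,  0.02233884,  1.55647012, -0.01150045,
        1.10930412, -0.08310113]), 'joint_vel': array([-1.18085290e-03,  6.75724121e-04,  9.00886259e-05,  1.55763778e-03,
       -1.44934175e-03, -4.55807898e-04, -8.15545025e-04]), 'joint_torque': array([-7.56933168e-04, -5.96438742e+01,  1.60780393e+00, -2.81191939e+01,
        1.24926565e-02,  9.35811287e-03, -3.12930081e-05]), 'eef_pos': array([ 0.21006784, -0.64084513,  0.23033064]), 'tool_rot': array([-8.92583209e-04,  9.87480184e-01,  1.57740436e-01, -2.11107740e-04]), 'contact_force': array([-0.42780878, -0.27811454,  0.3894784 ]), 'torque': array([0.00401349, 0.00261286, 0.05808201]), 'gripper_width': 1.0027514000820998}
scene {'fx': 528.935248786969, 'fy': 528.935248786969, 'cx': 317.0822777155599, 'cy': 241.31217286832856, 'R': array([[-0.89095345,  0.45358724,  0.02146076],
       [ 0.23484677,  0.50071402, -0.83314612],
       [-0.38865016, -0.73725442, -0.55263639]]), 't': array([ 0.52441677, -0.00722904,  1.36601655])}
top {'fx': 459.0825944236115, 'fy': 459.0825944236115, 'cx': 319.29376831225335, 'cy': 245.1311203448795, 'R': array([[ 0.00536044, -0.99969579,  0.02407459],
       [-0.98689189, -0.00917191, -0.16112194],
       [ 0.16129374, -0.02289533, -0.98664083]]), 't': array([-0.11058894,  0.51684624,  1.10704772])}
wrist {'fx': 371.64829954431775, 'fy': 371.64829954431775, 'cx': 320.30251037771217, 'cy': 236.89207721803547, 'hand_eye': array([[-9.26266030e-04, -9.50646416e-01, -3.10274932e-01,
         7.97083097e-02],
       [ 9.99999533e-01, -9.65685635e-04, -2.65571244e-05,
        -4.83373637e-04],
       [-2.74381609e-04, -3.10274812e-01,  9.50646867e-01,
        -1.43239083e-01],
       [ 0.00000000e+00,  0.00000000e+00,  0.00000000e+00,
         1.00000000e+00]])}
```

View pics/scene0.png

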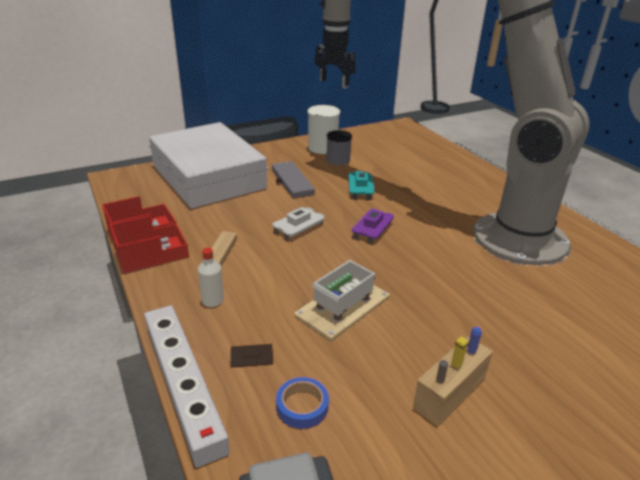

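View pics/top0.png

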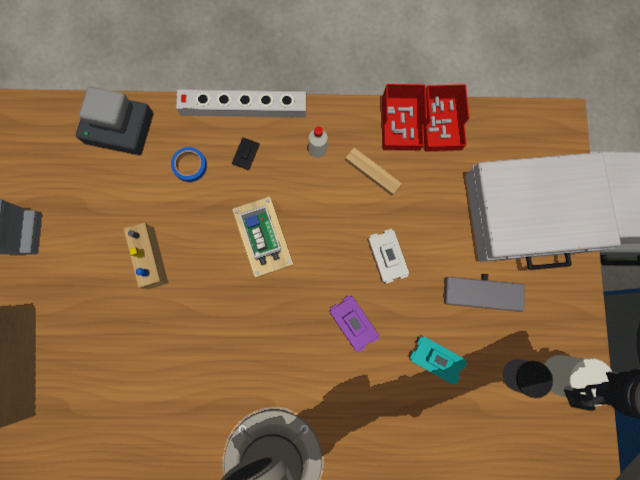

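View pics/wrist0.png

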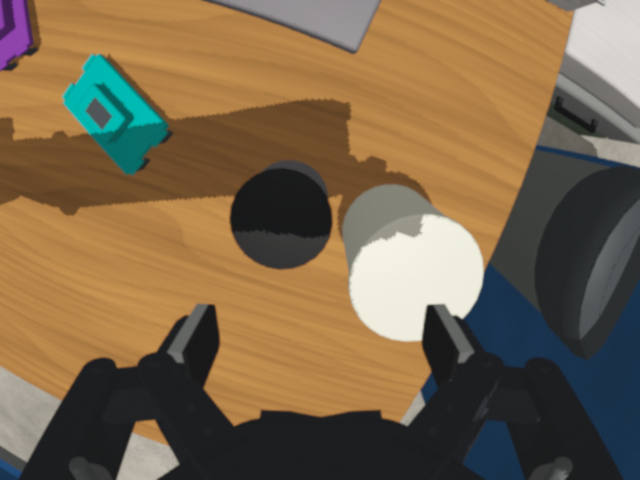

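```bash
cat > h.py <<'E'
from station import bot, vision
import cv2,numpy as np
from scipy.spatial.transform import Rotation as Ro
def toolR(o): 
    w,x,y,z=o['tool_rot']; return Ro.from_quat([x,y,z,w]).as_matrix()
def ray(n,uv,o=None):
    uv=np.atleast_2d(np.asarray(uv,float)); c=vision.calibration(n)
    a=np.c_[(uv[:,0]-c['cx'])/c['fx'],(uv[:,1]-c['cy'])/c['fy']]
    if n!='wrist':
        d=np.c_[a,np.ones(len(a))]; R=c['R']; return -R.T@c['t'], d@R
    r=np.linalg.norm(a,axis=1); s=np.where(r>1e-9,np.sin(r)/np.maximum(r,1e-9),1)
    d=np.c_[a*s[:,None],np.cos(r)]
    H=c['hand_eye']; R=toolR(o); return R@H[:3,3]+o['eef_pos'], d@(R@H[:3,:3]).T
def plane(n,uv,z,o=None):
    C,d=ray(n,uv,o); s=(z-C[2])/d[:,2]; return C+d*s[:,None]
def proj(n,X,o=None):
    X=np.atleast_2d(X); c=vision.calibration(n)
    if n!='wrist':
        p=X@c['R'].T+c['t']; return p[:,:2]/p[:,2:]*[c['fx'],c['fy']]+[c['cx'],c['cy']]
    H=c['hand_eye']; R=toolR(o)@H[:3,:3]; C=toolR(o)@H[:3,3]+o['eef_pos']
    p=(X-C)@R; r=np.linalg.norm(p[:,:2],axis=1); th=np.arctan2(r,p[:,2])
    return p[:,:2]/np.maximum(r,1e-9)[:,None]*th[:,None]*[c['fx'],c['fy']]+[c['cx'],c['cy']]
def shot(n,tag):
    o=bot.get_obs(); p,d=vision.read_camera(n); cv2.imwrite(f'pics/{tag}.png',p[:,:,::-1]); np.savez(f'{tag}.npz',p=p,d=d,**{k:o[k] for k in('eef_pos','tool_rot')}); return p,d,o
def crop(tag,x0,y0,x1,y1,k,out):
    p=cv2.imread(f'pics/{tag}.png')[y0:y1,x0:x1]; cv2.imwrite(f'pics/{out}.png',cv2.resize(p,None,fx=k,fy=k,interpolation=cv2.INTER_CUBIC))
E
python3 - <<'E'
from h import *
a=cv2.imread('pics/top0.png')
A=cv2.resize(a[185:295,110:310],None,fx=4,fy=4,interpolation=cv2.INTER_CUBIC)
cv2.imwrite('pics/c1.png',A)
crop('top0',320,210,480,390,3,'c2')
d=np.load('top0.npz')['d']
for nm,uv,z in [('cover',(388,256),.047),('purple',(354,323),.047),('receiver rim',(261,233),.078),('stylus top',(133,251),.128),('driver',(140,272),.12)]:
    print(nm,plane('top',uv,z).round(4), d[uv[1],uv[0]])
    C,r=ray('top',uv); print('  depth->',(C+r*d[uv[1],uv[0]]).round(3))
# receiver board
E
```

```text
cover [[ 0.4911 -0.2785  0.047 ]] 1.1495255
  depth-> [[ 0.492 -0.279  0.044]]
purple [[ 0.3257 -0.1923  0.047 ]] 1.1189075
  depth-> [[ 0.326 -0.192  0.046]]
receiver rim [[0.5405 0.036  0.078 ]] 1.1504661
  depth-> [[0.547 0.04  0.044]]
stylus top [[0.4862 0.322  0.128 ]] 1.0560097
  depth-> [[0.487 0.324 0.124]]
driver [[0.4389 0.3058 0.12  ]] 1.0499635
  depth-> [[0.439 0.305 0.122]]
```

View pics/c1.png

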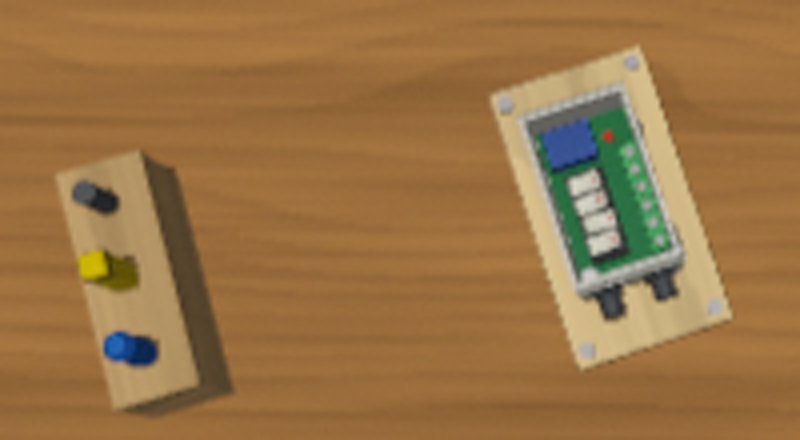

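View pics/c2.png

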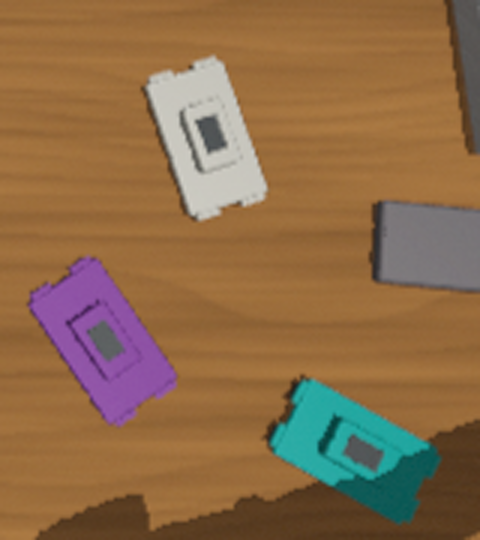

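```bash
python3 - <<'E'
from h import *
p=np.load('top0.npz')['p']; hsv=cv2.cvtColor(p,cv2.COLOR_RGB2HSV)
o=bot.get_obs(); print(toolR(o).round(3))
def rep(nm,m,z,box):
    M=np.zeros_like(m); x0,y0,x1,y1=box; M[y0:y1,x0:x1]=m[y0:y1,x0:x1]
    M=cv2.morphologyEx(M,cv2.MORPH_CLOSE,np.ones((3,3)))
    cs,_=cv2.findContours(M,cv2.RETR_EXTERNAL,cv2.CHAIN_APPROX_NONE); c=max(cs,key=cv2.contourArea)
    w=plane('top',c[:,0,:],z)[:,:2]; r=cv2.minAreaRect((w*1000).astype(np.float32)); b=cv2.boxPoints(r)
    print(nm,np.round(r[0],1),np.round(r[1],1),r[2]); print(b.round(0).tolist())
inv=lambda lo,hi: cv2.inRange(hsv,np.array(lo),np.array(hi))
rep('cover',inv((0,0,150),(180,50,255)),.025,(355,215,425,295))
print(hsv[200,243],hsv[265,262],hsv[235,150],hsv[236,180], hsv[230,155])
# block top lighter wood
rep('yellow',inv((24,150,100),(34,255,255)),.128,(120,240,142,262))
E
cat > /dev/null; python3 - <<'E'
import sys; sys.path.insert(0,'.')
from h import *
# manual corners from crop c1
c=lambda L:np.array(L)/4+[110,185]
print('block top',plane('top',c([(57,175),(140,152),(202,385),(116,408)]),.07).round(4))
print('housing',plane('top',c([(519,118),(624,87),(683,247),(580,280)]),.078).round(4))
print('board',plane('top',c([(490,95),(639,46),(731,320),(582,368)]),.012).round(4))
E
```

```text
[[ 0.95   0.312 -0.001]
 [ 0.312 -0.95   0.001]
 [-0.    -0.001 -1.   ]]
cover [ 495.7 -283.8] [128.5  69.1] 18.164758682250977
[[424.0, -271.0], [445.0, -337.0], [568.0, -297.0], [546.0, -231.0]]
[ 15 157 151] [ 20 100 169] [ 18 130  86] [ 15 156 160] [ 15 154 154]
yellow [484.4 316.3] [31.  15.8] 72.09122467041016
[[472.0, 304.0], [487.0, 299.0], [497.0, 329.0], [482.0, 333.0]]
block top [[0.5493 0.3692 0.07  ]
 [0.5641 0.3201 0.07  ]
 [0.4221 0.2739 0.07  ]
 [0.408  0.324  0.07  ]]
housing [[ 0.586   0.089   0.078 ]
 [ 0.6062  0.0254  0.078 ]
 [ 0.5071 -0.0126  0.078 ]
 [ 0.4864  0.049   0.078 ]]
board [[ 0.6164  0.1184  0.012 ]
 [ 0.6503  0.0227  0.012 ]
 [ 0.4707 -0.04    0.012 ]
 [ 0.4393  0.0539  0.012 ]]
```

Request:
move_arm(increments="1 35 45 0 0 0 0;1 35 45 0 0 0 0;1 35 45 0 0 0 0;1 35 45 0 0 0 0;1 35 45 0 0 0 0;1 35 45 0 0 0 0;1 35 45 -5 0 0 0;1 35 45 -5 0 0 0")

```text
t: 1.15
eef_pos: [0.4911, -0.2799, 0.2212]
tool_rot: [0.0, 0.987, 0.158, 0.0]
contact_force: [1.3, -0.1, -0.2]
gripper_width: 1.003
```

```bash
python3 - <<'E'
from h import *
p,d,o=shot('wrist','w1'); print(o['eef_pos'],o['joint_vel'].round(3),o['t'])
E
```

```text
[ 0.49110645 -0.27991676  0.22121753] [-0.642  0.127 -0.201 -0.069  0.093 -0.047 -0.875] 1.15
```

View pics/w1.png

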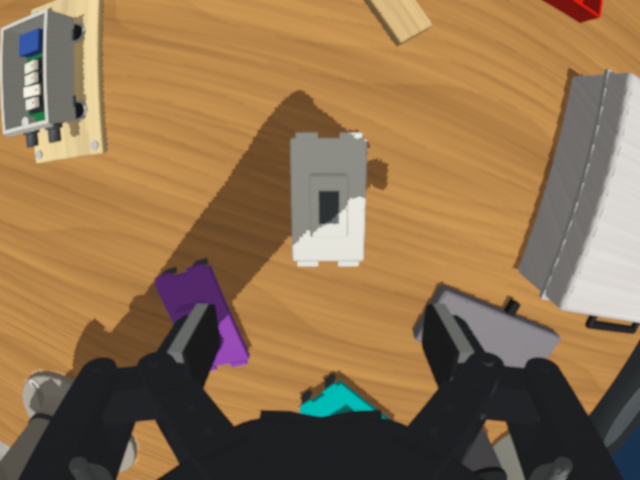

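Request:
move_arm(increments="1 8 45 0 0 0 0;1 8 45 0 0 0 0;1 8 45 0 0 0 0;1 8 45 0 0 0 0;1 8 45 0 0 0 0;1 8 45 0 0 0 0;1 5 35 0 0 0 0;1 0 10 0 0 0 0")

```text
t: 2.2
eef_pos: [0.5432, 0.0361, 0.2212]
tool_rot: [-0.0, 0.987, 0.16, -0.0]
contact_force: [-0.2, -0.1, -0.2]
gripper_width: 1.001
```

```bash
python3 - <<'E'
from h import *
p,d,o=shot('wrist','w2'); print(o['eef_pos'],o['joint_vel'].round(3),o['t'])
for n,X in [('rim',[.546,.038,.078])]: print(proj('wrist',X,o))
crop('w2',220,80,460,280,3.2,'w2c')
E
```

```text
[0.54318465 0.03605077 0.22119575] [-0.086  0.006  0.008 -0.001  0.027  0.009 -0.138] 2.2
[[319.8447404  216.55387613]]
```

View pics/w2.png

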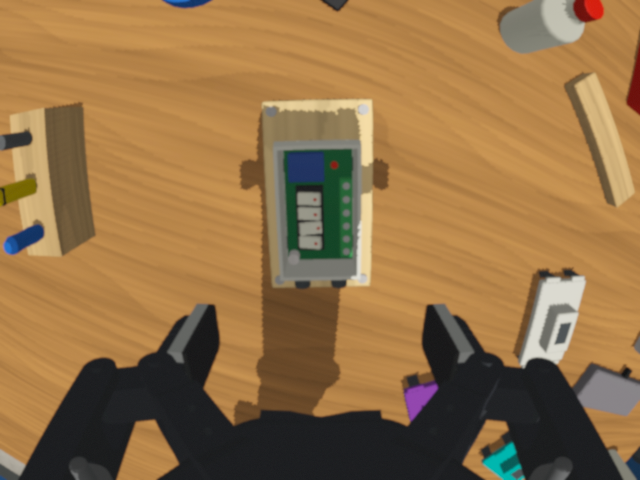

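View pics/w2c.png

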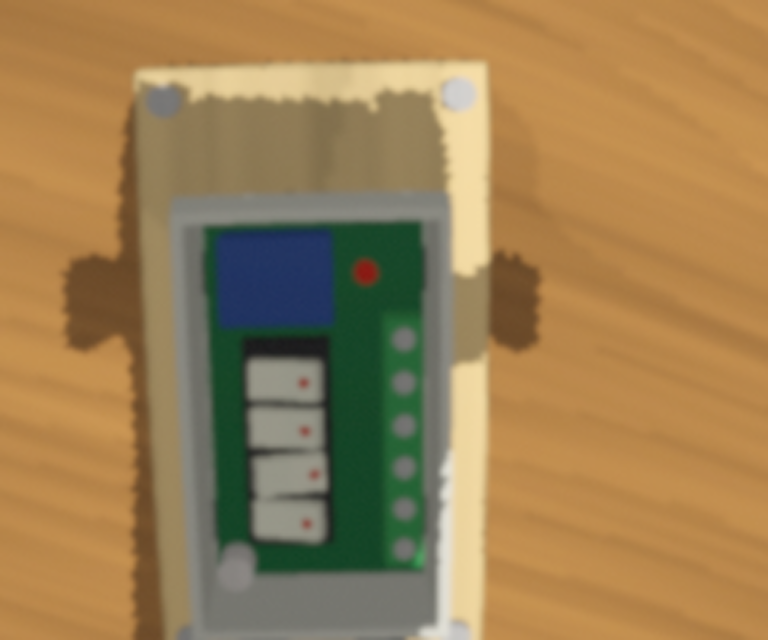

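```bash
python3 - <<'E'
from h import *
crop('w2',255,125,385,300,5,'w2d')
E
```

```text
(no output)
```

View pics/w2d.png

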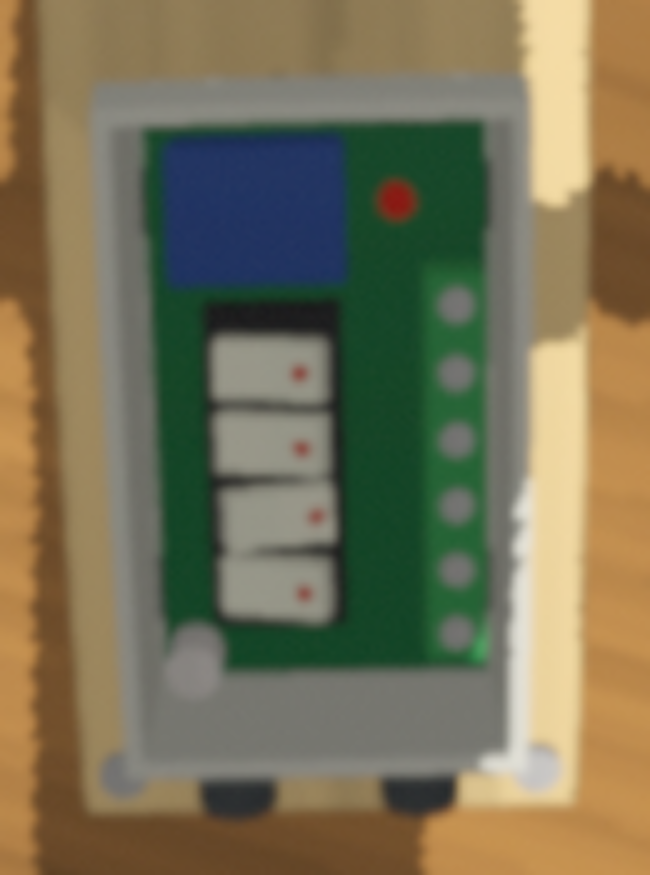

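```bash
cat > rim.py <<'E'
from h import *
def rimfit(px,o):
    q=plane('wrist',px,.078,o)[:,:2]*1000
    TL,TR,BR,BL=q; c=q.mean(0)
    x=((BL+BR)-(TL+TR))/2; y=((TR+BR)-(TL+BL))/2   # receiver x to cables, y to terminals
    print('corners',q.round(1).tolist(),'centre',c.round(2),'len',np.linalg.norm(x).round(1),np.linalg.norm(y).round(1),
      'yaw x+180',np.degrees(np.arctan2(-x[1],-x[0])).round(2),'yaw y+90',np.degrees(np.arctan2(y[1],y[0])).round(2)+90)
E
python3 - <<'E'
from rim import *
o=dict(np.load('w2.npz')); f=lambda L:np.array(L,float)/5+[255,125]-.4
rimfit(f([(94,82),(528,76),(523,768),(124,778)]),o)
print('inner L/R',plane('wrist',f([(110,130),(140,765),(512,120),(508,760)]),.078,o)[:,:2].round(4).tolist())
print('dots',plane('wrist',f([(299,373),(302,449),(316,517),(304,594)]),.059,o)[:,:2].round(4).tolist())
print('pivots?',plane('wrist',f([(270,369),(272,443),(276,519),(277,587)]),.058,o)[:,:2].round(4).tolist())
# stylus top view from this pose
C,_=ray('wrist',[[0,0]],o);print(C)
E
```

```text
corners [[592.1, 90.8], [613.8, 27.9], [505.3, -10.6], [482.2, 53.1]] centre [548.35  40.3 ] len 115.6 67.2 yaw x+180 19.22 yaw y+90 19.480000000000004
inner L/R [[0.5857, 0.0862], [0.4854, 0.0512], [0.6065, 0.028], [0.5059, -0.0076]]
dots [[0.5541, 0.0455], [0.5417, 0.0409], [0.531, 0.0349], [0.517, 0.0325]]
pivots? [[0.553, 0.0503], [0.5408, 0.046], [0.5282, 0.0413], [0.5165, 0.0373]]
[0.61871193 0.06151333 0.36443929]
```

Request:
move_arm(increments="1 -8 41 0 0 0 0;1 -8 41 0 0 0 0;1 -8 41 0 0 0 0;1 -8 41 0 0 0 0;1 -8 41 0 0 0 0;1 -8 41 0 0 0 0;1 -6 31 0 0 0 0;1 -3 9 0 0 0 0")

```text
t: 3.25
eef_pos: [0.4862, 0.3198, 0.2211]
tool_rot: [0.0, 0.987, 0.158, -0.0]
contact_force: [0.6, -0.2, -0.6]
gripper_width: 0.998
```

```bash
python3 - <<'E'
from h import *
p,d,o=shot('wrist','w3'); print(o['eef_pos'],o['tool_rot'].round(3),o['joint_vel'].round(3),o['t'])
hsv=cv2.cvtColor(p,cv2.COLOR_RGB2HSV)
m=cv2.inRange(hsv,np.array((24,150,60)),np.array((34,255,255)))
cs,_=cv2.findContours(m,cv2.RETR_EXTERNAL,cv2.CHAIN_APPROX_NONE)
for c in cs:
    if cv2.contourArea(c)>60: print(cv2.boundingRect(c))
print(proj('wrist',[[.486,.322,.128],[.486,.322,.07]],o))
crop('w3',230,90,430,290,3,'w3c')
E
```

```text
[0.48621553 0.31981516 0.22108849] [ 0.     0.987  0.158 -0.   ] [-0.09   0.024  0.012 -0.028  0.029  0.022 -0.125] 3.25
(306, 207, 23, 40)
[[317.82170087 239.81755084]
 [318.24419735 217.30661083]]
```

View pics/w3c.png

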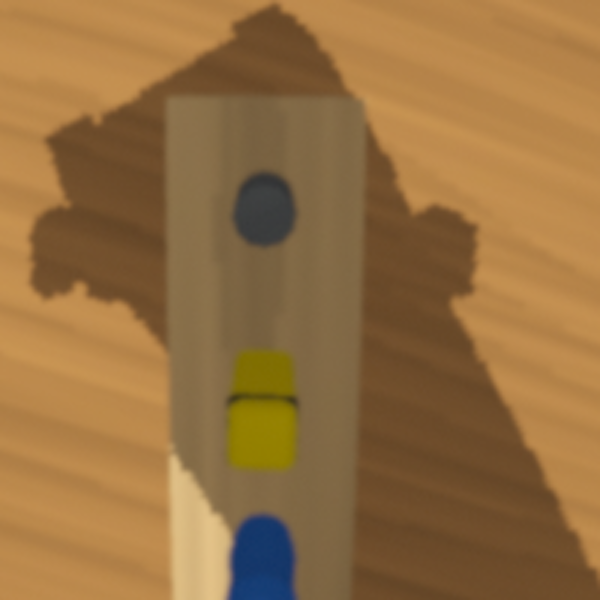

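```bash
python3 - <<'E'
from h import *
o=dict(np.load('w3.npz')); f=lambda L:np.array(L,float)/3+[230,90]-.3
print(plane('wrist',f([(263,434),(229,402),(297,402),(297,468),(229,468)]),.128,o).round(4))
print(plane('wrist',f([(166,97),(362,98),(352,590),(173,590)]),.07,o).round(4))
R=toolR(o); X=plane('wrist',f([(263,434)]),.128,o)[0]; print((R.T@(X-o['eef_pos'])).round(4))
E
```

```text
[[0.4896 0.3235 0.128 ]
 [0.4943 0.3329 0.128 ]
 [0.4989 0.3186 0.128 ]
 [0.4843 0.3137 0.128 ]
 [0.4795 0.3283 0.128 ]]
[[0.5516 0.3707 0.07  ]
 [0.5672 0.3221 0.07  ]
 [0.4344 0.2786 0.07  ]
 [0.418  0.3284 0.07  ]]
[ 0.0044 -0.0024  0.0931]
```

Request:
move_arm(increments="1 2 2 -35 0 0 0;1 1 1 -45 0 0 0;1 0 0 -40 0 0 0;1 0 0 -18 0 0 0;0.5 0 0 0 0 0 0;0 0 0 0 0 0 0;0 0 0 0 0 0 0;0 0 0 0 0 0 0", newtons=50)

```text
t: 4.3
eef_pos: [0.4899, 0.323, 0.0845]
tool_rot: [-0.0, 0.987, 0.158, 0.001]
contact_force: [0.4, -1.1, 4.8]
gripper_width: 0.184
```

```bash
python3 - <<'E'
from h import *
p,d,o=shot('wrist','w4'); print(o['eef_pos'],o['tool_rot'].round(4),o['contact_force'],o['gripper_width'],o['t'])
E
```

```text
[0.48992433 0.32297073 0.08447417] [-3.000e-04  9.875e-01  1.577e-01  9.000e-04] [ 0.37799279 -1.07315249  4.84014358] 0.18351671631621325 4.3
```

View pics/w4.png

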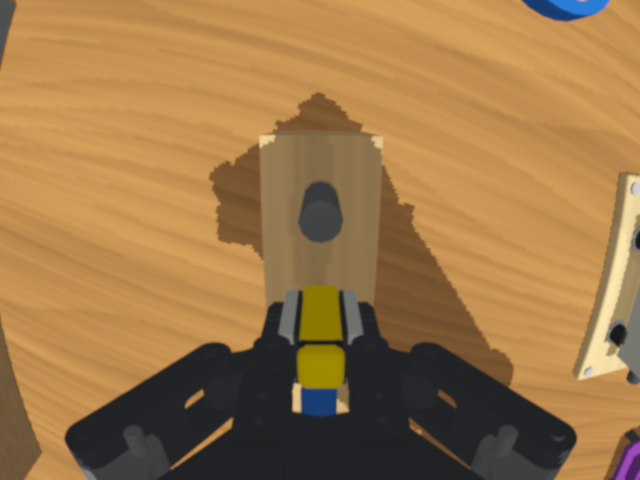

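Request:
move_arm(increments="0 0 0 25 0 0 0;0 0 0 50 0 0 0;0 0 0 50 0 0 0;0 10 -54 0 0 0 0;0 10 -56 0 0 0 0;0 10 -56 0 0 0 0.008;0 10 -56 0 0 0 0.008;0 9 -48 0 0 0 0")

```text
t: 5.35
eef_pos: [0.5384, 0.0502, 0.2086]
tool_rot: [0.0, 0.986, 0.165, 0.0]
contact_force: [-0.0, 0.2, -0.8]
gripper_width: 0.178
```

Request:
move_arm(increments="0 3 -12 0 0 0 0;0 0 0 -20 0 0 0;0 0 0 -10 0 0 0;0 0 0 0 0 0 0;0 0 0 0 0 0 0;0 0 0 0 0 0 0;0 0 0 0 0 0 0;0 0 0 0 0 0 0")

```text
t: 6.35
eef_pos: [0.5414, 0.0406, 0.1785]
tool_rot: [0.0, 0.986, 0.166, 0.0]
contact_force: [1.3, -0.1, -0.6]
gripper_width: 0.177
```

```bash
python3 - <<'E'
from h import *
p,d,o=shot('wrist','w5'); print(o['eef_pos'],o['tool_rot'].round(4),o['contact_force'],o['gripper_width'],o['t'])
R=toolR(o); print(proj('wrist',o['eef_pos']+R@[0,0,.0765],o),proj('wrist',[.5417,.0409,.059],o))
crop('w5',240,120,400,360,2.5,'w5c')
shot('scene','s5'); crop('s5',270,200,420,350,4,'s5c')
E
```

```text
[0.54138716 0.04056891 0.17851982] [0.000e+00 9.862e-01 1.656e-01 2.000e-04] [ 1.26288455 -0.06195848 -0.55463991] 0.17709024257886016 6.35
[[321.08906138 248.97843011]] [[320.64805241 228.63805821]]
```

View pics/w5c.png

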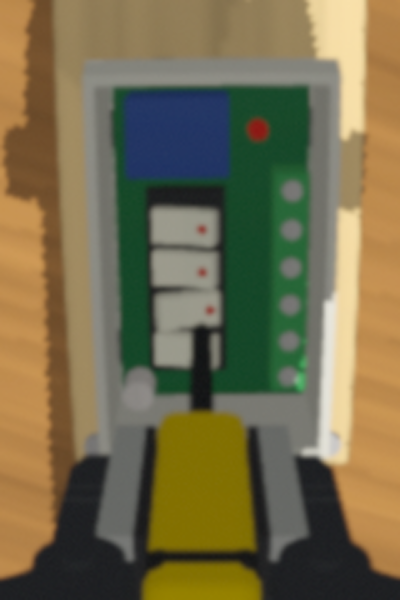

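View pics/s5c.png

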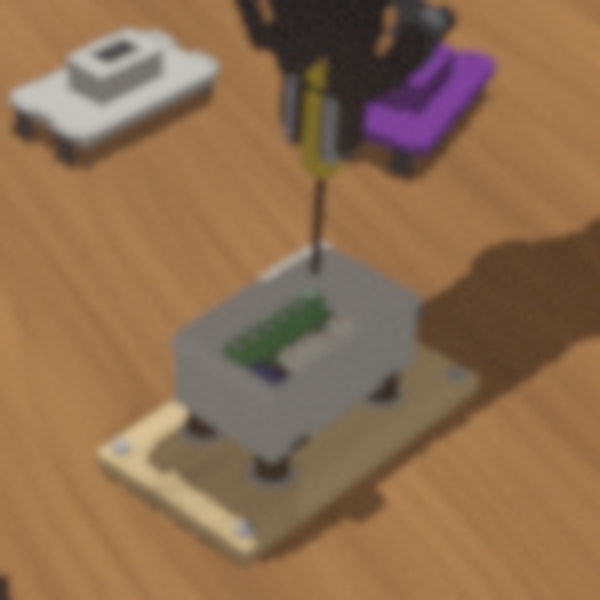

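Request:
move_arm(increments="0 1 0.5 -18 0 0 0;0 0 0 -15 0 0 0;0 0 0 -7 0 0 0;0 0 0 -2 0 0 0;0 0 0 -1 0 0 0;0 0 0 -1 0 0 0;0 0 0 -1 0 0 0;0 0 0 -1 0 0 0")

```text
t: 7.45
eef_pos: [0.5429, 0.0408, 0.1328]
tool_rot: [0.0, 0.986, 0.166, 0.001]
contact_force: [0.1, -1.0, 3.2]
gripper_width: 0.176
```

```bash
python3 - <<'E'
from h import *
p,d,o=shot('wrist','w6'); print(o['eef_pos'],o['contact_force'],o['t'])
crop('w6',240,120,400,360,2.5,'w6c')
E
```

```text
[0.54289442 0.04076304 0.13280793] [ 0.09011518 -1.01218351  3.2095097 ] 7.45
```

View pics/w6c.png

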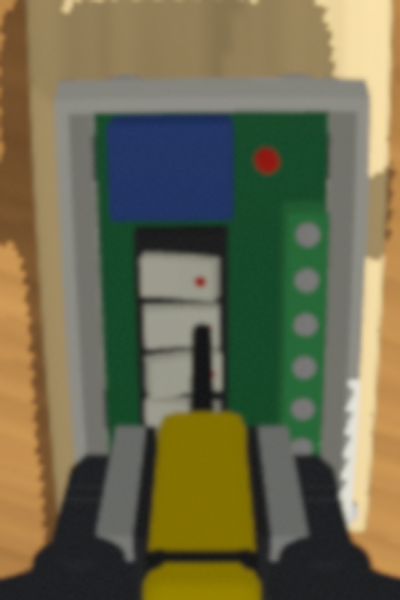

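Request:
move_arm(increments="0 0 0 -1 0 0 0;0 0 0 -1 0 0 0;0 0 0 -1 0 0 0;0 0 0 0 0 0 0;0 0 0 10 0 0 0;0 0 0 25 0 0 0;0 0 0 20 0 0 0;0 0 0 0 0 0 0")

```text
t: 8.5
eef_pos: [0.5428, 0.042, 0.1855]
tool_rot: [-0.0, 0.986, 0.166, 0.001]
contact_force: [-0.2, 0.7, -0.8]
gripper_width: 0.178
```

```bash
python3 - <<'E'
from h import *
p,d,o=shot('wrist','w7'); print(o['eef_pos'],o['contact_force'],o['t'])
crop('w7',240,120,400,320,3,'w7c')
E
```

```text
[0.54280187 0.04199988 0.18552174] [-0.24804728  0.72120105 -0.83496173] 8.5
```

View pics/w7c.png

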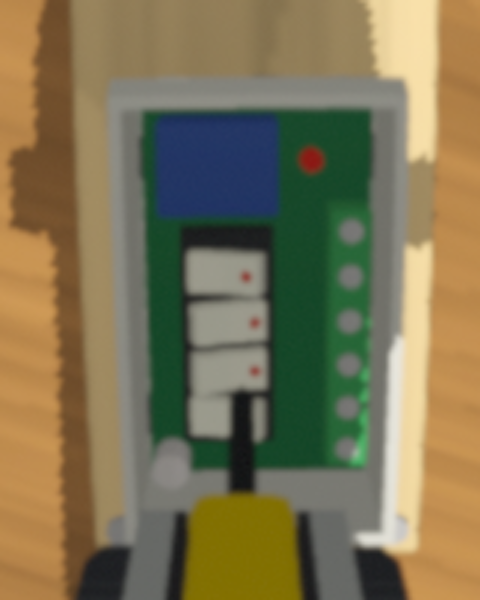

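Request:
move_arm(increments="0 0 0 24 0 0 0;0 -10 52 0 0 0 0;0 -10 54 0 0 0 0;0 -10 54 0 0 0 0;0 -10 54 0 0 0 -0.008;0 -10 52 0 0 0 -0.008;0 -3 15 0 0 0 0;0 0 0 0 0 0 0")

```text
t: 9.55
eef_pos: [0.4882, 0.3225, 0.2071]
tool_rot: [0.0, 0.987, 0.159, -0.001]
contact_force: [-1.1, -0.6, -0.7]
gripper_width: 0.179
```

```bash
python3 - <<'E'
from h import *
p,d,o=shot('wrist','w8'); print(o['eef_pos'],o['tool_rot'].round(4),o['contact_force'],o['t'])
R=toolR(o); print(proj('wrist',np.array([o['eef_pos']+R@[0,0,.0765],[.4899,.3230,.07],[.4885,.323,.07]]),o))
crop('w8',240,120,400,360,2.5,'w8c')
shot('scene','s8'); crop('s8',390,300,520,430,4,'s8c')
E
```

```text
[0.4882397  0.32254525 0.2070984 ] [ 3.000e-04  9.873e-01  1.589e-01 -1.000e-03] [-1.09494586 -0.59622009 -0.70815176] 9.55
[[321.09120693 248.9656259 ]
 [320.98847421 220.12116427]
 [320.42862832 221.75535433]]
```

View pics/w8c.png

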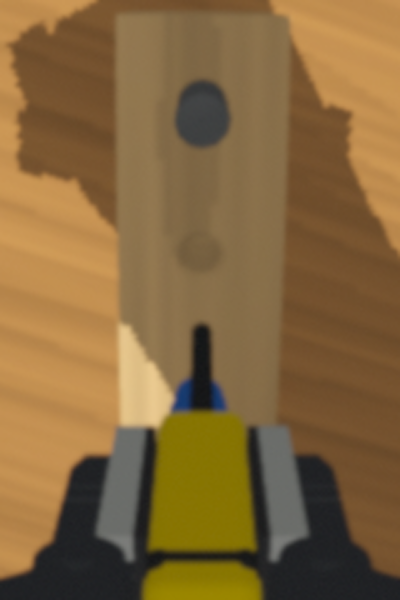

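View pics/s8c.png

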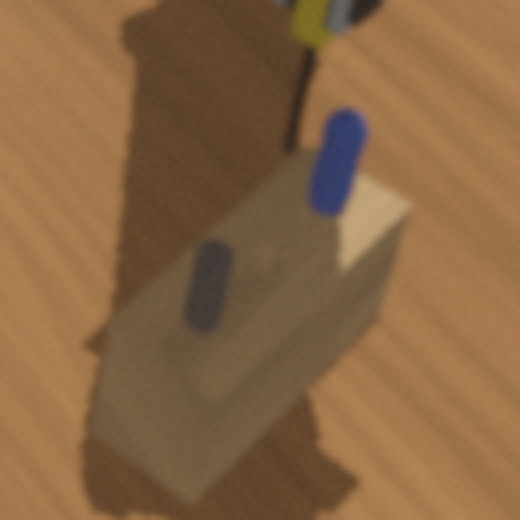

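```bash
python3 - <<'E'
from h import *
o=dict(np.load('w8.npz'))
h=plane('wrist',[[319.1,220.3]],.07,o)[0]; t=plane('wrist',[[320.7,251.0-1]],.1306,o)[0]
print('hole',h.round(4),'tip',t.round(4),'delta',(h-t).round(4))
E
```

```text
hole [0.4893 0.3244 0.07  ] tip [0.4874 0.3225 0.1306] delta [ 0.0019  0.0019 -0.0606]
```

Request:
move_arm(increments="0 2 1.5 0 0 0 0;0 0 0 -30 0 0 0;0 0 0 -25 0 0 0;0 0 0 -10 0 0 0;0 0 0 -10 0 0 0;0 0 0 -10 0 0 0;0 0 0 -10 0 0 0;0 0 0 0 0 0 0")

```text
t: 10.65
eef_pos: [0.4909, 0.3233, 0.1126]
tool_rot: [0.0, 0.987, 0.158, -0.001]
contact_force: [0.2, -0.0, -0.6]
gripper_width: 0.185
```

```bash
python3 - <<'E'
from h import *
p,d,o=shot('wrist','w9'); print(o['eef_pos'],o['tool_rot'].round(4),o['contact_force'],o['t'])
crop('w9',240,120,400,360,2.5,'w9c')
E
```

```text
[0.49089983 0.32327446 0.11257036] [ 3.000e-04  9.875e-01  1.578e-01 -6.000e-04] [ 0.16488712 -0.01558624 -0.6185626 ] 10.65
```

View pics/w9c.png

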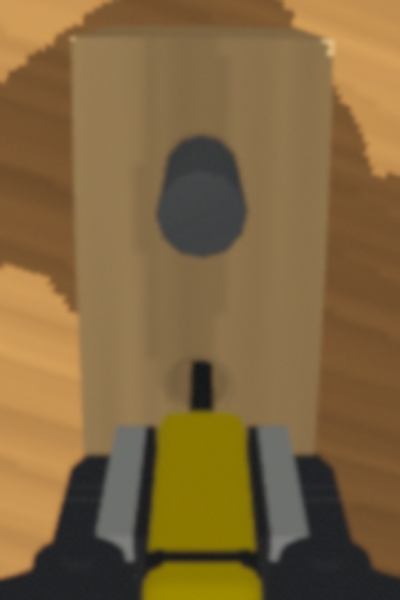

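Request:
move_arm(increments="0 0 0 -13 0 0 0;0 0 0 -10 0 0 0;0 0 0 -3 0 0 0;0 0 0 0 0 0 0;0.5 0 0 0 0 0 0;1 0 0 0 0 0 0;1 0 0 0 0 0 0;1 0 0 25 0 0 0")

```text
t: 11.7
eef_pos: [0.4902, 0.3226, 0.111]
tool_rot: [0.001, 0.987, 0.158, -0.002]
contact_force: [-0.4, 0.2, 0.6]
gripper_width: 0.989
```

Request:
move_arm(increments="1 0 0 40 0 0 0;1 0 0 45 0 0 0;1 0 -50 18 0 0 0;1 0 -57 0 0 0 0;1 0 -57 0 0 0 0;1 0 -57 0 0 0 0;1 0 -57 0 0 0 0;1 0 -57 0 0 0 0")

```text
t: 12.7
eef_pos: [0.4911, -0.0132, 0.2157]
tool_rot: [0.0, 0.987, 0.158, 0.0]
contact_force: [0.8, -0.4, -0.1]
gripper_width: 0.997
```

```bash
python3 - <<'E'
from h import *
p,d,o=shot('top','t10'); print(o['eef_pos'],o['tool_rot'].round(4),o['contact_force'],o['t'])
crop('t10',110,200,190,300,6,'t10c')
E
```

```text
[ 0.49113664 -0.01322214  0.21572321] [1.000e-04 9.875e-01 1.578e-01 5.000e-04] [ 0.83691252 -0.39367104 -0.06689998] 12.7
```

View pics/t10c.png

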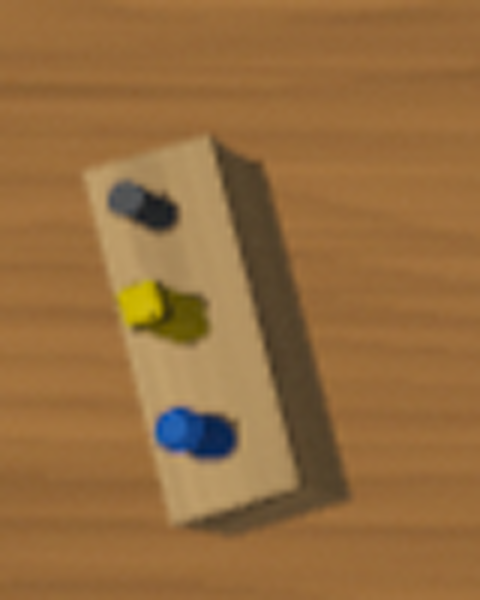

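Request:
move_arm(increments="1 28 27 0 0 0 0.01;1 28 27 0 0 0 0.01;1 0 0 0 0 0 0;1 0 0 0 0 0 0;1 0 0 0 0 0 0;1 0 0 0 0 0 0;1 0 0 0 0 0 0;1 0 0 0 0 0 0")

```text
t: 13.75
eef_pos: [0.5472, 0.0424, 0.2154]
tool_rot: [0.0, 0.986, 0.167, 0.0]
contact_force: [-0.1, -0.1, 0.5]
gripper_width: 0.995
```

```bash
python3 - <<'E'
from h import *
p,d,o=shot('wrist','w11'); print(o['eef_pos'],o['tool_rot'].round(4),o['joint_vel'].round(3),o['t'])
print(np.degrees(np.arctan2(toolR(o)[1,0],toolR(o)[0,0])))
crop('w11',255,125,385,300,5,'w11c')
E
```

```text
[0.54721391 0.04239631 0.21537419] [0.     0.9859 0.1674 0.    ] [ 0.     0.002  0.    -0.002  0.     0.002 -0.001] 13.75
19.278029878729846
```

View pics/w11c.png

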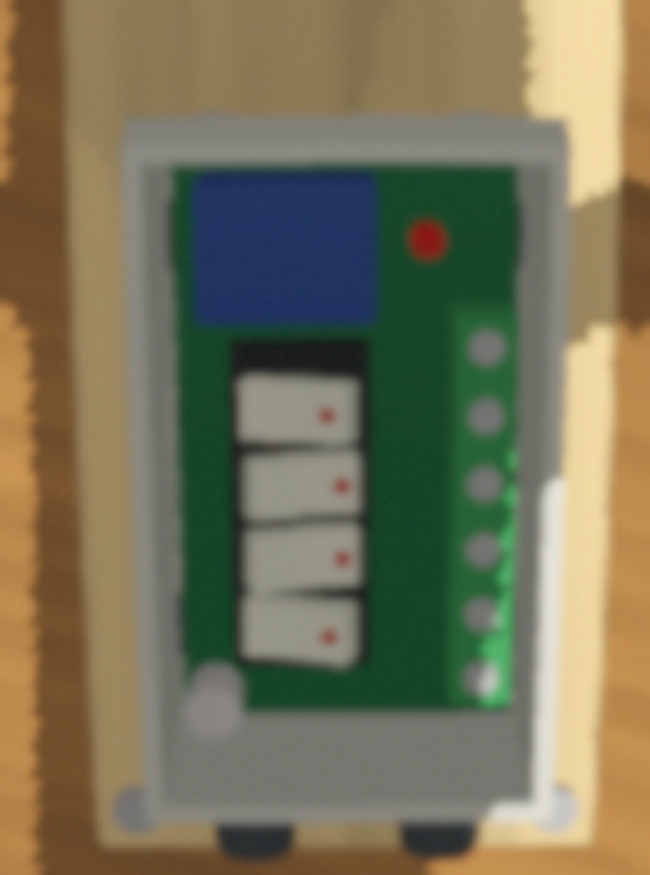

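```bash
cat > edge.py <<'E'
from rim import *
def sub(s,i0,i1,thr,up):
    for i in range(i0,i1):
        a,b=s[i],s[i+1]
        if (a<thr<=b if up else a>=thr>b): return i+(thr-a)/(b-a)
    return np.nan
E
python3 - <<'E'
from edge import *
z=np.load('w11.npz'); p=z['p']; o=dict(z)
hsv=cv2.cvtColor(cv2.GaussianBlur(p,(3,3),0),cv2.COLOR_RGB2HSV); S=hsv[:,:,1].astype(float); V=p.mean(2)
for r in range(165,285,15):
    L=sub(S[r],268,295,60,False); Rr=sub(S[r],355,378,60,True)
    q=plane('wrist',[[L,r],[Rr,r]],.078,o)
    q=(q-o['eef_pos'])@toolR(o)
    print(r,round(L,1),round(Rr,1),(q[:,1]*1000).round(1),'mid',(q[:,1].mean()*1000).round(2),'x',(q[:,0]*1000).round(1), V[r,278:294].astype(int).tolist(),V[r,352:372].astype(int).tolist())
for c in range(290,365,12):
    T=sub(S[:,c],138,165,60,False); print(c,round(T,1),((plane('wrist',[[c,T]],.078,o)-o['eef_pos'])@toolR(o)*1000).round(1)[0], V[140:165,c].astype(int).tolist(),'bot',V[278:296,c].astype(int).tolist())
E
```

```text
165 279.0 368.2 [-31.8  36. ] mid 2.11 x [45.6 45.6] [128, 131, 134, 134, 130, 122, 113, 108, 106, 102, 90, 69, 54, 46, 48, 54] [45, 44, 45, 46, 46, 52, 70, 89, 102, 107, 107, 109, 114, 124, 132, 139, 155, 171, 175, 165]
180 279.4 368.5 [-31.7  36.5] mid 2.4 x [33.9 34. ] [129, 130, 133, 134, 133, 125, 114, 109, 107, 108, 104, 86, 62, 49, 48, 52] [44, 43, 44, 44, 48, 61, 84, 102, 108, 108, 107, 110, 116, 125, 132, 134, 133, 130, 128, 127]
195 279.8 355.4 [-31.8  26.6] mid -2.56 x [22.2 22.1] [128, 129, 132, 133, 133, 127, 119, 112, 109, 107, 107, 101, 80, 55, 45, 43] [115, 115, 112, 101, 84, 75, 86, 100, 106, 107, 108, 111, 120, 130, 137, 151, 172, 192, 202, 205]
210 280.3 367.1 [-31.7  36.1] mid 2.2 x [10.2 10.2] [128, 129, 130, 132, 133, 131, 124, 113, 109, 108, 110, 106, 84, 57, 45, 43] [110, 108, 101, 86, 73, 72, 85, 99, 106, 108, 110, 114, 124, 131, 142, 164, 188, 201, 205, 206]
225 280.9 367.9 [-31.6  37.2] mid 2.8 x [-2. -2.] [128, 128, 129, 131, 133, 132, 127, 119, 111, 108, 107, 103, 90, 68, 49, 44] [88, 83, 77, 79, 93, 108, 114, 110, 109, 111, 131, 171, 204, 219, 222, 218, 
[... 1715 characters left out ...]
117, 117, 117, 118, 117, 117, 119, 121, 124, 126, 126, 126, 127, 131, 134, 134, 126, 102, 70, 51, 45, 45, 45, 44, 46] bot [117, 116, 116, 115, 116, 116, 118, 122, 127, 129, 119, 94, 64, 48, 46, 44, 47, 55]
350 146.9 [ 59.2  21.9 137.4] [123, 123, 122, 122, 122, 122, 121, 121, 122, 125, 126, 126, 128, 131, 134, 134, 127, 105, 74, 52, 46, 46, 46, 45, 44] bot [115, 116, 116, 116, 116, 116, 117, 122, 128, 132, 131, 126, 120, 117, 122, 129, 131, 132]
362 148.4 [ 58.2  31.  137.4] [185, 190, 193, 195, 195, 193, 188, 179, 160, 139, 128, 126, 128, 130, 133, 135, 132, 124, 115, 109, 107, 107, 108, 107, 108] bot [198, 198, 198, 199, 199, 199, 202, 208, 215, 217, 214, 207, 201, 200, 197, 184, 158, 140]
```

```bash
python3 - <<'E'
from edge import *
o=dict(np.load('w11.npz'))
q=plane('wrist',[[314,157.2],[338,157.0],[314,285.7],[338,285.9]],.078,o)
t=(q-o['eef_pos'])@toolR(o)*1000; print(t.round(1)); mx=t[:,0].mean(); L=t[:2,0].mean()-t[2:,0].mean(); print('mid x',mx,'len',L)
c=o['eef_pos']+toolR(o)@[mx/1000,.0024,0]; print(c.round(4))
E
```

```text
[[ 51.3  -5.2 137.4]
 [ 51.4  12.9 137.4]
 [-54.7  -5.8 137.4]
 [-55.   14.3 137.4]]
mid x -1.7451381222781706 len 106.20988811853535
[0.5464 0.0396 0.2154]
```

Request:
move_arm(increments="1 -9 -53 0 0 0 0;1 -9 -53 0 0 0 0;1 -9 -53 -10 0 0 -0.01;1 -9 -53 -15 0 0 -0.01;1 -9 -53 -15 0 0 0;1 -9 -53 -13 0 0 0;1 0 -4 0 0 0 0;1 0 0 0 0 0 0")

```text
t: 14.8
eef_pos: [0.4934, -0.2793, 0.1623]
tool_rot: [-0.0, 0.988, 0.157, 0.0]
contact_force: [0.3, 0.9, -0.2]
gripper_width: 0.999
```

```bash
python3 - <<'E'
from h import *
p,d,o=shot('wrist','w12'); print(o['eef_pos'],o['tool_rot'].round(4),o['joint_vel'].round(3),o['t'])
print(np.degrees(np.arctan2(toolR(o)[1,0],toolR(o)[0,0])))
crop('w12',255,125,385,300,4.5,'w12c')
E
```

```text
[ 0.49344368 -0.27926229  0.16226085] [-2.000e-04  9.875e-01  1.574e-01  1.000e-04] [-0.027 -0.014 -0.027  0.003 -0.002  0.001 -0.002] 14.8
18.117166376924658
```

View pics/w12c.png

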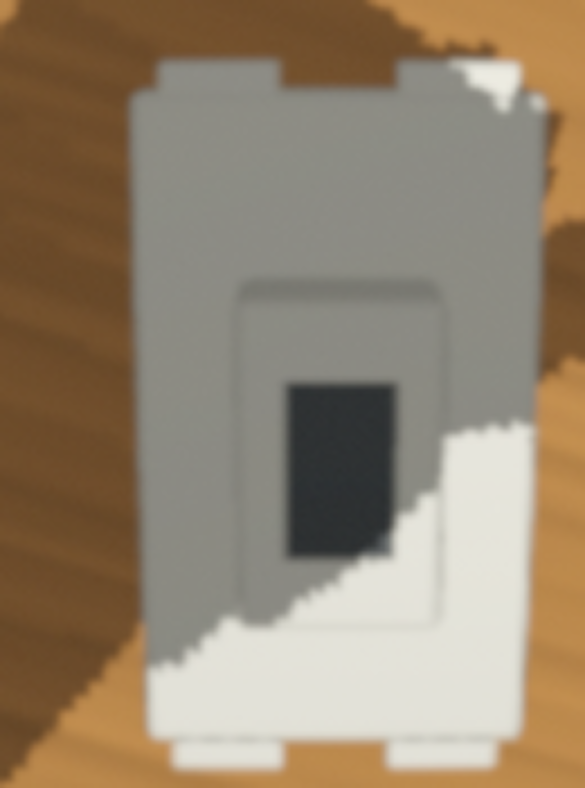

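```bash
python3 - <<'E'
from edge import *
o=dict(np.load('w12.npz')); f=lambda L:np.array(L,float)/4.5+[255,125]-.4
for z,px in [(.025,[(131,90),(545,90),(522,741),(149,741)]),(.047,[(239,299),(441,299),(439,628),(239,628)]),(.047,[(287,383),(395,383),(393,557),(287,557)])]:
    q=plane('wrist',f(px),z,o); t=(q-o['eef_pos'])@toolR(o)*1000
    print(t.round(1)[:,:2].tolist(),t.mean(0).round(1),'len',(t[0,0]-t[3,0]).round(1),'wid',(t[1,1]-t[0,1]).round(1),(t[2,1]-t[3,1]).round(1),'world',q.mean(0).round(4))
    e=(q[0]+q[1]-q[2]-q[3]); print('yaw',np.degrees(np.arctan2(e[1],e[0])))
E
```

```text
[[61.1, -27.9], [61.3, 41.4], [-58.3, 41.9], [-58.1, -27.9]] [  1.5   6.9 137.3] len 119.2 wid 69.3 69.8 world [ 0.497  -0.2853  0.025 ]
yaw 18.24108273794097
[[29.4, -9.4], [29.5, 22.4], [-26.3, 23.5], [-26.2, -10.0]] [  1.6   6.6 115.3] len 55.6 wid 31.8 33.4 world [ 0.4971 -0.285   0.047 ]
yaw 18.342053673877388
[[15.8, -1.8], [15.8, 15.4], [-13.6, 15.5], [-13.6, -1.9]] [  1.1   6.8 115.3] len 29.4 wid 17.2 17.4 world [ 0.4966 -0.2853  0.047 ]
yaw 18.20492779350418
```

Request:
move_arm(increments="1 3.5 -6 -20 0 0 0;1 0 0 -45 0 0 0;1 0 0 -45 0 0 0;1 0 0 -24 0 0 0;0.6 0 0 0 0 0 0;0.2 0 0 0 0 0 0;0 0 0 0 0 0 0;0 0 0 0 0 0 0", newtons=70)

```text
t: 15.85
eef_pos: [0.4981, -0.286, 0.0299]
tool_rot: [0.001, 0.987, 0.158, 0.001]
contact_force: [0.5, 0.2, 5.4]
gripper_width: 0.38
```

```bash
python3 - <<'E'
from h import *
p,d,o=shot('wrist','w13'); print(o['eef_pos'],o['tool_rot'].round(4),o['contact_force'],o['gripper_width']*85,o['t'])
E
```

```text
[ 0.4981239  -0.28595589  0.02986054] [9.000e-04 9.875e-01 1.577e-01 1.400e-03] [0.46239709 0.15167275 5.40800319] 32.29219939202977 15.85
```

View pics/w13.png

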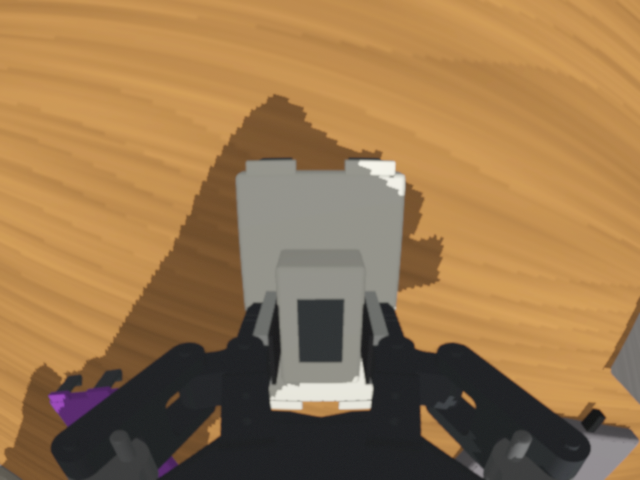

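Request:
move_arm(increments="0 0 0 20 0 0 0;0 0 0 45 0 0 0;0 0 0 45 0 0 0;0 8 45 15 0 0 0;0 8 54 0 0 0 0.01;0 8 54 0 0 0 0.01;0 8 54 0 0 0 0;0 8 54 0 0 0 0")

```text
t: 16.9
eef_pos: [0.5367, -0.0229, 0.1537]
tool_rot: [0.0, 0.986, 0.167, 0.0]
contact_force: [0.7, -0.6, -1.3]
gripper_width: 0.385
```

Request:
move_arm(increments="0 8 54 0 0 0 0;0 1 10 0 0 0 0;0 0 0 0 0 0 0;0 0 0 0 0 0 0;0 0 0 0 0 0 0;0 0 0 0 0 0 0;0 0 0 0 0 0 0;0 0 0 0 0 0 0")

```text
t: 17.9
eef_pos: [0.5458, 0.0394, 0.1533]
tool_rot: [0.0, 0.986, 0.167, -0.0]
contact_force: [0.5, 0.2, -0.8]
gripper_width: 0.377
```

```bash
python3 - <<'E'
from h import *
p,d,o=shot('wrist','w14'); print(o['eef_pos'],o['tool_rot'].round(4),o['contact_force'],o['gripper_width']*85,o['t'])
print(np.degrees(np.arctan2(toolR(o)[1,0],toolR(o)[0,0])))
crop('w14',200,100,440,430,1.8,'w14c')
p,d,o=shot('scene','s14'); crop('s14',250,180,430,350,3.5,'s14c')
E
```

```text
[0.54576236 0.03942967 0.15329887] [ 0.      0.9859  0.1675 -0.    ] [ 0.53242036  0.20657347 -0.7648482 ] 32.00890771080563 17.9
19.2841194880194
```

View pics/w14.png

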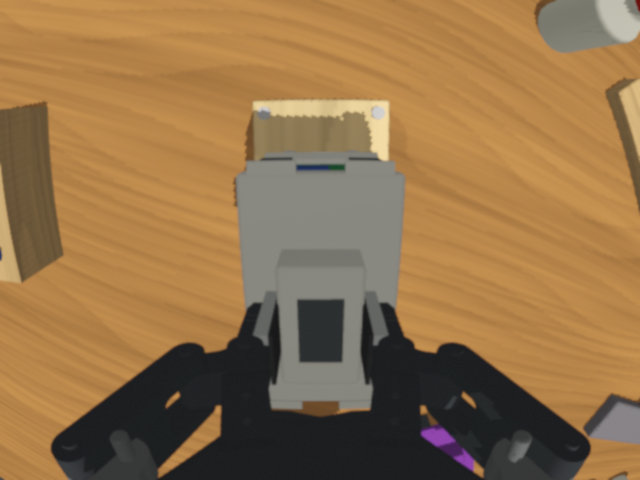

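View pics/s14c.png

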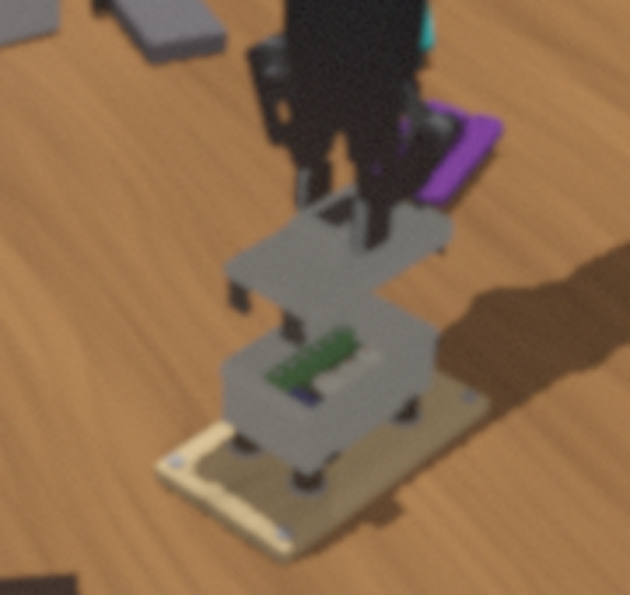

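```bash
python3 - <<'E'
from edge import *
z=np.load('w14.npz'); o=dict(z); p=z['p']; crop('w14',225,145,415,200,4,'w14d'); crop('w14',255,280,390,420,4.5,'w14e')
zt=o['eef_pos'][2]-.0049
S=cv2.cvtColor(cv2.GaussianBlur(p,(3,3),0),cv2.COLOR_RGB2HSV)[:,:,1].astype(float)
for r in (190,205,220,240,260,280):
    L=sub(S[r],225,260,60,False); Rr=sub(S[r],385,415,60,True)
    t=(plane('wrist',[[L,r],[Rr,r]],zt,o)-o['eef_pos'])@toolR(o)*1000
    print(r,round(L,1),round(Rr,1),t[:,:2].round(1).tolist(),'mid',t[:,1].mean().round(2))
E
```

```text
190 236.2 403.5 [[51.7, -35.1], [51.6, 33.8]] mid -0.66
205 237.0 402.7 [[45.3, -35.1], [45.3, 33.8]] mid -0.66
220 238.7 401.8 [[38.9, -34.8], [38.8, 33.8]] mid -0.5
240 240.0 400.4 [[30.0, -34.8], [29.9, 33.7]] mid -0.54
260 241.5 398.9 [[20.8, -34.8], [20.8, 33.7]] mid -0.55
280 243.1 397.2 [[11.2, -34.8], [11.2, 33.7]] mid -0.57
```

View pics/w14d.png

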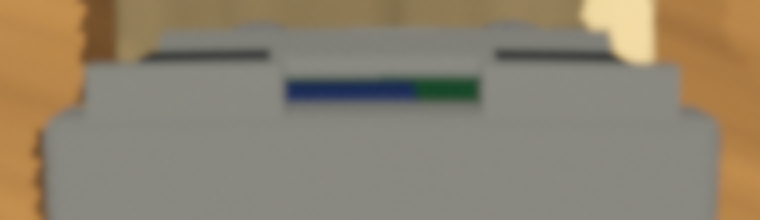

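View pics/w14e.png

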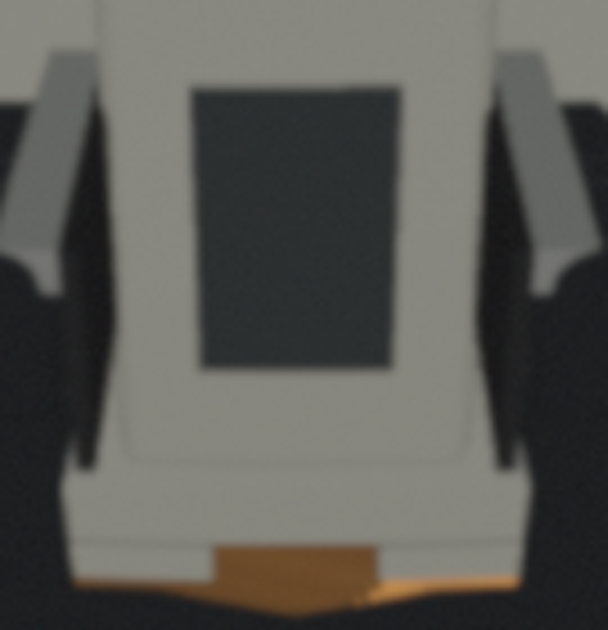

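```bash
python3 - <<'E'
from edge import *
o=dict(np.load('w14.npz')); T=o['eef_pos']
def t(px,dz): return ((plane('wrist',px,T[2]+dz,o)-T)@toolR(o)*1000).round(1)[:,:2].tolist()
print('plate front',t([[320,175.3]],-.0049)); print('label',t([[320,299.2],[320,361.7]],.0171)); print('block back/front', t([[320,266.5],[320,382.6]],.0171)); print('plate back',t([[321,401-.3]],-.0049))
print('rim back inner etc pred', proj('wrist',[.5464,.0396,.078],o))
# rim far outer top edge seen above plate: centre row
r=T*0
for nm,px,z in [('far rim top outer edge',[[320,152.5]],.078)]: print(nm,t(px,z-T[2]))
p=np.load('w14.npz')['p'].mean(2); 
for c in (300,320,335): print(c,p[148:178,c].astype(int).tolist())
E
```

```text
plate front [[57.4, -0.6]]
label [[13.5, -0.6], [-16.4, -0.7]]
block back/front [[27.1, -0.6], [-28.2, -0.7]]
plate back [[-60.0, -0.2]]
rim back inner etc pred [[321.16993536 248.64043883]]
far rim top outer edge [[60.3, -0.6]]
300 [113, 112, 113, 115, 121, 124, 125, 125, 126, 126, 127, 131, 134, 134, 132, 121, 99, 71, 54, 51, 58, 73, 93, 109, 118, 124, 129, 131, 132, 133]
320 [109, 110, 111, 118, 124, 125, 125, 126, 125, 125, 129, 132, 134, 134, 130, 115, 90, 65, 52, 52, 60, 74, 95, 111, 119, 125, 129, 131, 132, 133]
335 [116, 117, 117, 120, 123, 124, 125, 126, 125, 127, 129, 132, 134, 134, 130, 115, 89, 60, 47, 44, 49, 64, 89, 109, 118, 124, 128, 131, 133, 133]
```

Request:
move_arm(increments="0 1 0 0 0 0 0;0 0 0 -15 0 0 0;0 0 0 -15 0 0 0;0 0 0 -10 0 0 0;0 0 0 -5 0 0 0;0 0 0 -3 0 0 0;0 0 0 -2 0 0 0;0 0 0 0 0 0 0")

```text
t: 19.0
eef_pos: [0.5469, 0.0396, 0.1035]
tool_rot: [0.0, 0.986, 0.168, 0.0]
contact_force: [0.0, -0.3, -0.7]
gripper_width: 0.38
```

```bash
python3 - <<'E'
from h import *
p,d,o=shot('wrist','w15'); print(o['eef_pos'],o['tool_rot'].round(4),o['contact_force'],o['torque'],o['gripper_width']*85,o['t'])
p,d,o=shot('scene','s15'); crop('s15',270,200,410,340,4,'s15c')
E
```

```text
[0.54694696 0.03959181 0.10345445] [0.000e+00 9.859e-01 1.676e-01 2.000e-04] [ 0.02723341 -0.25073934 -0.69818862] [-0.04013135  0.01962054 -0.00549239] 32.314939126940715 19.0
```

View pics/s15c.png

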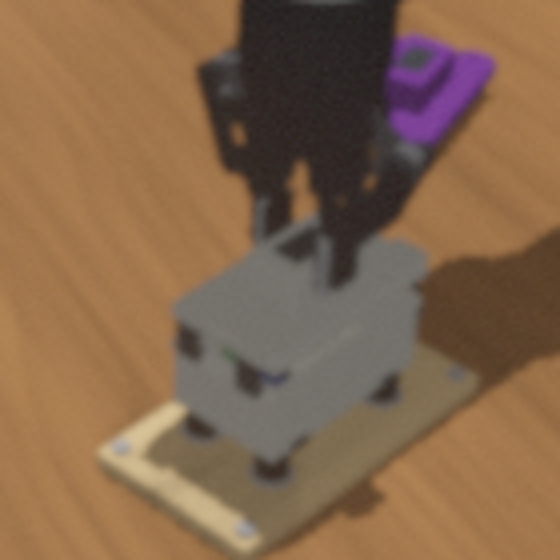

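View pics/w15.png

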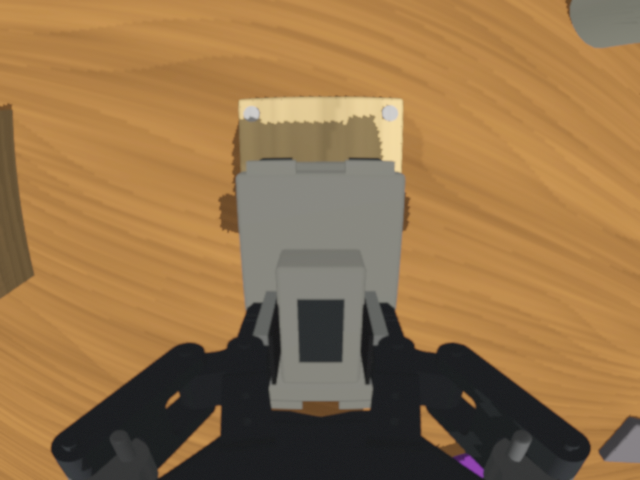

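Request:
move_arm(increments="0 0 0 -1 0 0 0;0 0 0 -1 0 0 0;0 0 0 -1 0 0 0;0 0 0 -1 0 0 0;0 0 0 -1 0 0 0;0 0 0 -1 0 0 0;0 0 0 0 0 0 0;0 0 0 0 0 0 0")

```text
t: 20.1
eef_pos: [0.5475, 0.0397, 0.098]
tool_rot: [0.0, 0.986, 0.168, 0.001]
contact_force: [0.6, 0.5, 5.4]
gripper_width: 0.381
```

```bash
python3 - <<'E'
from h import *
o=bot.get_obs(); print(o['eef_pos'],o['contact_force'].round(2),o['torque'].round(2),o['gripper_width']*85,o['t'])
E
```

```text
[0.54745754 0.03973835 0.09795599] [0.57 0.54 5.37] [ 0.09 -0.04 -0.05] 32.34873420560408 20.1
```

Request:
move_arm(increments="0 0 0 -1 0 0 0;0 0 0 -1 0 0 0;0 0 0 -1 0 0 0;0 0 0 -1 0 0 0;0 0 0 0 0 0 0;0 0 0 0 0 0 0;0 0 0 0 0 0 0;0 0 0 0 0 0 0")

```text
t: 21.1
eef_pos: [0.5477, 0.0397, 0.0944]
tool_rot: [0.0, 0.986, 0.168, 0.001]
contact_force: [-0.4, -0.8, 9.1]
gripper_width: 0.381
```

```bash
python3 - <<'E'
from h import *
o=bot.get_obs(); print(o['eef_pos'],o['tool_rot'].round(4),o['contact_force'].round(2),o['torque'].round(2),o['gripper_width']*85,o['t'])
p,d,o=shot('wrist','w16'); crop('w16',225,145,415,200,4,'w16d')
E
```

```text
[0.54774307 0.03974423 0.09438911] [1.000e-04 9.859e-01 1.676e-01 1.000e-03] [-0.36 -0.79  9.05] [ 0.02  0.06 -0.02] 32.359541770141824 21.1
```

View pics/w16d.png

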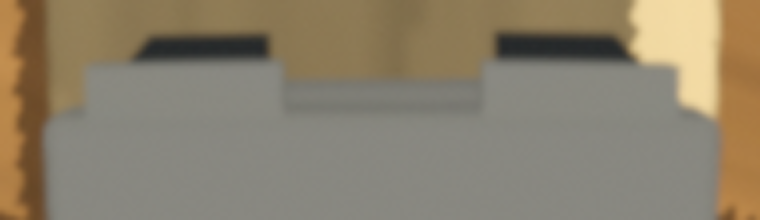

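Request:
move_arm(increments="0 0 0 -1 0 0 0;0 0 0 -1 0 0 0;0 0 0 -1 0 0 0;0 0 0 -1 0 0 0;0 0 0 0 0 0 0;0 0 0 0 0 0 0;0 0 0 0 0 0 0;0 0 0 0 0 0 0")

```text
t: 22.15
eef_pos: [0.5474, 0.0397, 0.0902]
tool_rot: [0.0, 0.986, 0.168, 0.001]
contact_force: [-2.3, -0.9, 9.9]
gripper_width: 0.377
```

```bash
python3 - <<'E'
from h import *
o=bot.get_obs(); print(o['eef_pos'],o['tool_rot'].round(4),o['contact_force'].round(2),o['torque'].round(2),o['gripper_width']*85,o['t'])
p,d,o=shot('wrist','w17'); crop('w17',225,145,415,200,4,'w17d')
E
```

```text
[0.54739726 0.03966754 0.0901978 ] [2.000e-04 9.859e-01 1.676e-01 6.000e-04] [-2.29 -0.93  9.9 ] [-0.18  0.19  0.03] 32.06734964667398 22.15
```

View pics/w17d.png

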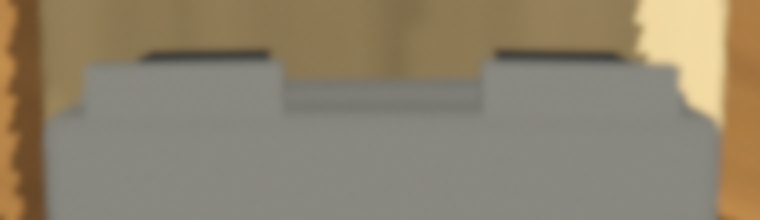

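Request:
move_arm(increments="0 0 0 -1 0 0 0;0 0 0 -1 0 0 0;0 0 0 -1 0 0 0;0 0 0 0 0 0 0;0 0 0 0 0 0 0;0 0 0 0 0 0 0;0 0 0 0 0 0 0;0 0 0 0 0 0 0")

```text
t: 23.2
eef_pos: [0.5474, 0.0397, 0.0879]
tool_rot: [0.0, 0.986, 0.168, 0.001]
contact_force: [-3.6, -0.7, 18.0]
gripper_width: 0.379
```

```bash
python3 - <<'E'
from h import *
o=bot.get_obs(); print(o['eef_pos'],o['tool_rot'].round(4),o['contact_force'].round(2),o['torque'].round(2),o['gripper_width']*85,o['t'])
E
```

```text
[0.54737309 0.03965237 0.08785713] [3.000e-04 9.859e-01 1.676e-01 6.000e-04] [-3.64 -0.73 18.01] [-0.25  0.7  -0.03] 32.22406919298101 23.2
```

Request:
move_arm(increments="0 0 0 -1 0 0 0;0 0 0 -1 0 0 0;0 0 0 0 0 0 0;0 0 0 0 0 0 0;0 0 0 0 0 0 0;0 0 0 0 0 0 0;0 0 0 0 0 0 0;0 0 0 0 0 0 0")

```text
t: 24.2
eef_pos: [0.5474, 0.0396, 0.0863]
tool_rot: [0.0, 0.986, 0.168, 0.001]
contact_force: [-4.6, -0.4, 21.7]
gripper_width: 0.379
```

```bash
python3 - <<'E'
from h import *
o=bot.get_obs(); print(o['eef_pos'],o['tool_rot'].round(4),o['contact_force'].round(2),o['torque'].round(2),o['gripper_width']*85,o['t'])
E
```

```text
[0.54736596 0.03963646 0.0862998 ] [3.000e-04 9.859e-01 1.676e-01 6.000e-04] [-4.61 -0.4  21.75] [-0.2   1.12 -0.01] 32.2530691444048 24.2
```

Request:
move_arm(increments="0 0 0 -1 0 0 0;0 0 0 0 0 0 0;0 0 0 0 0 0 0;0 0 0 3 0 0 0;0 0 0 3 0 0 0;0 0 0 1 0 0 0;0 0 0 0 0 0 0;0 0 0 0 0 0 0")

```text
t: 25.2
eef_pos: [0.5474, 0.0397, 0.091]
tool_rot: [0.0, 0.986, 0.168, 0.001]
contact_force: [-0.4, -1.3, 8.6]
gripper_width: 0.378
```

```bash
python3 - <<'E'
from h import *
o=bot.get_obs(); print(o['eef_pos'],o['contact_force'].round(2),o['torque'].round(2),o['gripper_width']*85,o['t'])
E
```

```text
[0.54735348 0.03966498 0.09097388] [-0.4  -1.35  8.56] [-0.17 -0.01 -0.  ] 32.165571651034 25.2
```

Request:
move_arm(increments="0 0 0 1 0 0 0;0 0 0 0.5 0 0 0;0.5 0 0 0 0 0 0;1 0 0 0 0 0 0;1 0 0 0 0 0 0;1 0 0 30 0 0 0;1 0 0 45 0 0 0;1 0 0 45 0 0 0")

```text
t: 26.2
eef_pos: [0.5462, 0.0395, 0.2127]
tool_rot: [-0.0, 0.986, 0.168, -0.001]
contact_force: [0.1, -0.0, 0.6]
gripper_width: 0.998
```

```bash
python3 - <<'E'
from h import *
p,d,o=shot('wrist','w18'); print(o['eef_pos'],o['contact_force'].round(2),o['gripper_width']*85,o['t'])
crop('w18',245,115,395,295,4,'w18c')
p,d,o=shot('scene','s18'); crop('s18',280,230,410,340,5,'s18c')
E
```

```text
[0.54624783 0.03949596 0.21267987] [ 0.06 -0.04  0.64] 84.8384765818898 26.2
```

View pics/w18c.png

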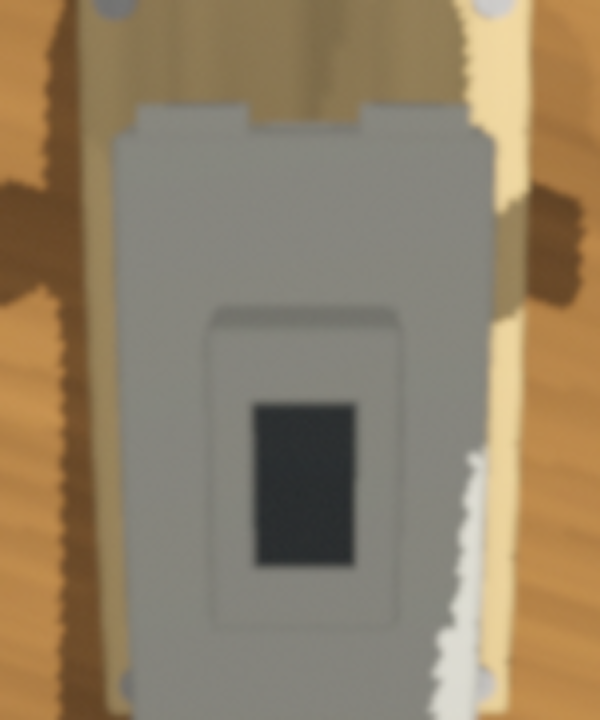

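View pics/s18c.png

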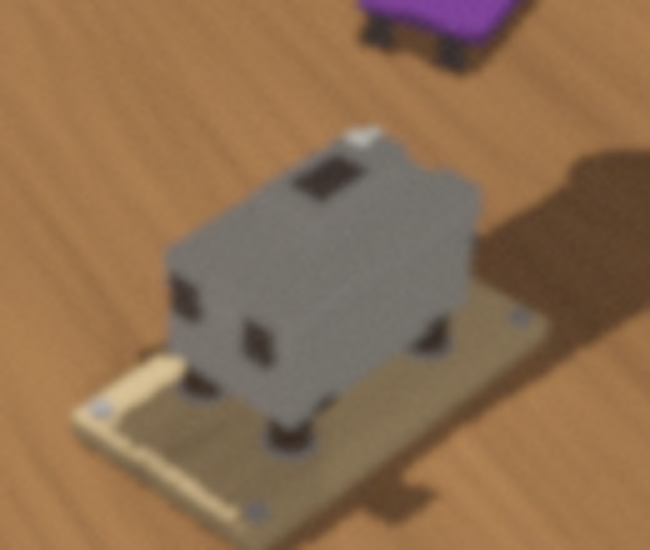

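```bash
python3 - <<'E'
from h import *
z=np.load('w18.npz'); o=dict(z); d=z['d']; c=vision.calibration('wrist')
def pt(u,v):
    C,r=ray('wrist',[[u,v]],o); H=c['hand_eye']; ax=toolR(o)@H[:3,2]
    k=np.median(d[v-2:v+3,u-2:u+3]); return (C+r[0]*k/(r[0]@ax))
for u,v in [(290,160),(350,160),(285,270),(355,270),(282,290),(355,290),(320,240)]: 
    q=pt(u,v); print((u,v),q.round(4),((q-o['eef_pos'])@toolR(o)*1000).round(0))
t=lambda px,zz:((plane('wrist',px,zz,o))).round(4)
f=lambda L:np.array(L,float)/4+[245,115]-.4
q=plane('wrist',f([(253,404),(355,404),(355,565),(253,565)]),.110,o); print('label',q.mean(0),np.linalg.norm(q[0]-q[3]),np.linalg.norm(q[0]-q[1]))
crop('w18',255,240,385,320,6,'w18n')
p,dt,oo=shot('top','t18'); crop('t18',215,180,310,290,6,'t18c')
E
```

```text
(290, 160) [0.5866 0.0772 0.0885] [ 51. -22. 124.]
(350, 160) [0.6009 0.0365 0.0886] [ 51.  21. 124.]
(285, 270) [0.5039 0.0546 0.0885] [-35. -28. 124.]
(355, 270) [0.522  0.0028 0.0887] [-35.  27. 124.]
(282, 290) [0.4863 0.0517 0.0885] [-52. -31. 124.]
(355, 290) [ 0.5057 -0.0036  0.0886] [-52.  27. 124.]
(320, 240) [0.5436 0.0393 0.1111] [ -2.  -1. 102.]
label [0.54607818 0.03976639 0.11      ] 0.029472675023584492 0.017447852797700822
```

View pics/w18n.png

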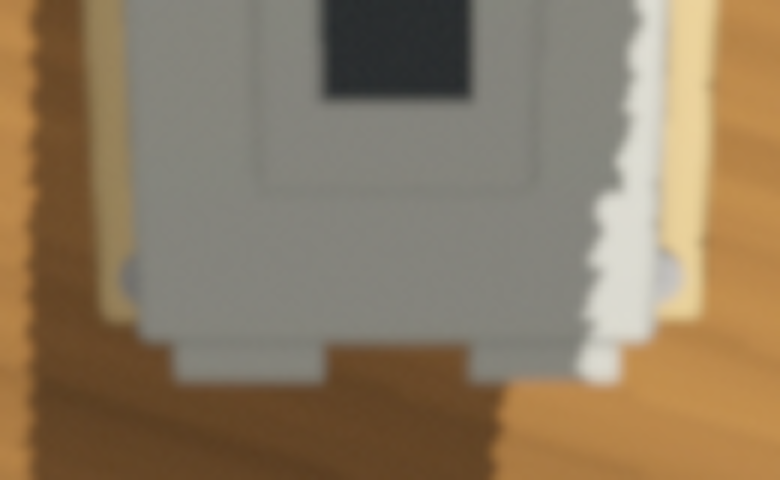

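View pics/t18.png

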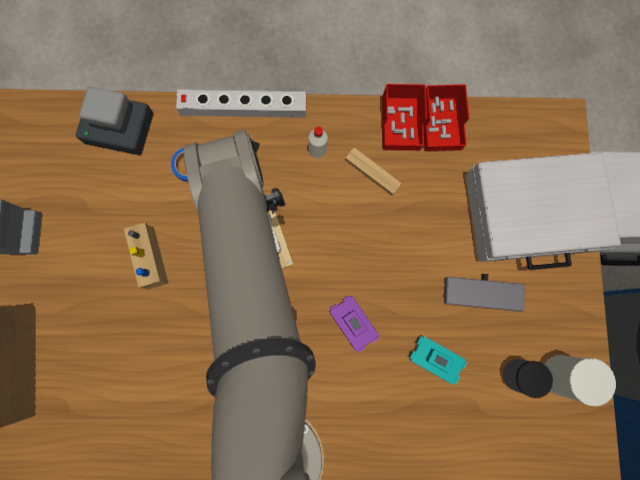

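```bash
python3 - <<'E'
from h import *
print(bot.get_obs()['joint_vel'].round(3)); print(bot.hand_in())
E
```

```text
[-0.003  0.041  0.007  0.056  0.008 -0.017 -0.005]
the job is handed in; nothing more can be done
None
```

I set the third rocker from the cable-entry end to on with the yellow-handled stylus and stood the stylus back in the middle hole it came from. Then I put the grey cover on, pressed it home and let go. The job was handed in at about 26 s of the 54 s allowed.

- **Rocker:** with the stylus lifted clear, rocker 3 sits like rocker 2 (on). Rockers 1, 2 and 4 look unchanged.
- **Stylus and other tools:** a top view after the return shows it upright in its hole, within about a pixel of its starting position. The screwdriver and centre punch look undisturbed. In the last top view the rest of the bench looks unchanged, though the arm hid part of the tape and the black lid.
- **Cover:** the push force dipped as the clips snapped at roughly 10 N. I pressed on to about 22 N measured, then 1 mm further without a reading at the deepest point. The plate's top is level at both ends, 88.5–88.7 mm against the nominal 88 mm. That uniform half-millimetre is within the camera calibration.
- **Not directly confirmed:** the two clips at the cable end were not seen side-on, so I judge them snapped from the level plate. The top and wrist cameras disagreed by up to about 3 mm on where things stood, so I used the wrist view for the fits.

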